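Put the wire spools away on the fly-tying bench

ROBOT

A 7-joint arm with a two-finger parallel gripper is mounted at the origin on the work surface. World frame = base frame: x ahead of the robot, y to its left, z up, the work surface at z = 0. Lengths are in mm, angles in rad, forces in N, time in s.
With the tool pointing down it reaches from about 375 to 925 mm from the base axis. Payload 3.1 kg.
Tool frame: the origin (TCP) lies where the fingers leave the gripper's body, on its centre line; the fingertips stand 73 mm ahead of it and the grasp point (between the pads) lies 54 mm ahead of it (arm.grasp_offset is the distance from the TCP to the grasp point, in mm); x points along the fingers, y is the direction in which the jaws open and shut, and the axes are right-handed (so a half turn about x gives the same grasp; the last joint's range is limited). The gripper opens to 85 mm and grips with 20 to 120 N. Pads are 22 mm wide; open, the fingers measure 114 mm over their backs; the gripper's body (76 mm by 85 mm) begins 54 mm behind the grasp point. The pads swing forward as they close: fully open they stand 13 mm farther back than shut.
Start: joints at [-1.198, 0.383, 0.044, 1.598, -0.018, 1.161, -0.05], TCP at [294.821, 579.297, 303.869] pointing down, gripper open.
Joint ranges: [-2.61, 2.61], [-0.41, 2.15], [-1.48, 1.57], [0, 2.5], [-1.57, 4.71], [0.05, 1.97], [-2.85, 2.85]. Speed limits (rad/s): [2.79, 2.79, 3.14, 3.14, 3.14, 3.14, 3.14].

INTERFACE

Orientations are given as a unit quaternion [w, x, y, z].
In Python, from rig import status, cams, order, arm gives the robot as it stands.
- The arm moves only by the tool carry_out, never from a script. Its argument "commands" is a list that holds one entry, the list of rows, each a list of 7 numbers: the opening, from 0 (shut) to 1 (fully open), then the shift along the tool's x, y, z in mm, then the turn, a rotation vector about the tool's x, y, z in rad. In form: [[[grip, dx, dy, dz, ax, ay, az], ...]]. A call has exactly 8 rows; each row shifts and turns the commanded pose from where the row before left it, along the tool's axes as they then stand; what a row does not reach is not made up. A row lasts 1/12 s, in which the tool goes at most 41.7 mm and 7.16 degrees, less where a joint would pass 70% of its speed; a pose out of reach is approached as far as the arm can. A call is refused whole if a number of a shift passes 41.7 or a number of a turn 0.125, either way. A call with a gripper value outside its range is refused whole. The fingers move at their own pace and stop on an object; "newtons" is the grip in N (left out, the last holds). Time passes only in rows, so rows that do not move let the fingers close, or fill a call up. It gives the time, the measured TCP pose, the force and the opening at its end, in the units of the state.
- status.state(): the state, without advancing time (a new reading comes with each control period).
- cams.camera(name): name is "scene" or "top" or "wrist"; returns a dict with "image" (480x640x3 uint8, red, green, blue), "K" (3x3 intrinsics, pixels), "rvec" (rotation vector, rad) and "tvec" (3), from world to camera coordinates, as OpenCV has them; the wrist camera has in their place "mount" (4x4, takes a point from camera to tool coordinates, whose origin is the TCP and whose axes are the tool frame's). Camera axes: x right, y down, z forward; pixel columns grow to the right and rows downward; lengths in mm; the calibration is good to about 2 mm. A picture is of the moment at which its call begins: read the wrist's pose just before it. There is no depth.
- order.finish_job(): hands the job in, once; it reports no verdict.
The state is a dict: "t": time; "qpos": joint angles; "joint_velocities": joint speeds; "effort": joint torques, N m; "eef_pos": TCP position; "eef_rot": TCP orientation; "contact_force": force on the tool from outside, world axes, zero at the start; "ft_torque": the same for the moment, N m; "grip_width": opening from 0.0 (shut) to 1.0 (fully open).
Only numpy, scipy, OpenCV 4.12 (cv2) and the standard library are available. Lean on these libraries where they do the work, as an engineer would, in place of code of your own. Each camera call takes 0.05 s, during which the arm holds its last target.

TASK

Put away the wire spools: stand the wide, the medium and the slim spool each upright in the brass dish of its size (wide in the large dish, medium in the medium, slim in the small), flat on the dish's floor, and stand the tiny spool upright on top of the wide one, near its middle. Leave the bead jar, the glue bottle and the note pad where they are.

Things in the scene. Friction and masses are not known exactly. Their poses are not given: they have to be found in the camera images.
- spool_wide: Wide flat spool, 62 mm diameter, 26 mm high: silver wire on a spool with grey flanges and a dark bore, standing upright (axis vertical, body z up); loose; solid all round, can be gripped across its diameter anywhere on its height, any yaw. Origin at the centre of its underside.
- spool_medium: Medium spool, 43 mm diameter, 32 mm high: silver wire on a spool with grey flanges and a dark bore, standing upright (axis vertical, body z up); loose; solid all round, can be gripped across its diameter anywhere on its height, any yaw. Origin at the centre of its underside.
- spool_slim: Slim, tall spool, 26 mm diameter, 46 mm high: silver wire on a spool with grey flanges and a dark bore, standing upright (axis vertical, body z up); loose; solid all round, can be gripped across its diameter anywhere on its height, any yaw. Origin at the centre of its underside.
- spool_tiny: Tiny spool, 20 mm diameter, 22 mm high: silver wire on a spool with grey flanges and a dark bore, standing upright (axis vertical, body z up); loose; solid all round, can be gripped across its diameter anywhere on its height, any yaw. Origin at the centre of its underside.
- dish_large: Large dish, 86 mm outside, 80 mm inside diameter: shallow round brass dish, fixed to the desk; origin at the centre of its underside, on the desk. Floor 3 mm thick, rim 3 mm thick and 8 mm high above the desk. 
- dish_medium: Medium dish, 65 mm outside, 59 mm inside diameter: shallow round brass dish, fixed to the desk; origin at the centre of its underside, on the desk. Floor 3 mm thick, rim 3 mm thick and 8 mm high above the desk. 
- dish_small: Small dish, 48 mm outside, 42 mm inside diameter: shallow round brass dish, fixed to the desk; origin at the centre of its underside, on the desk. Floor 3 mm thick, rim 3 mm thick and 8 mm high above the desk. 
- bead_jar: Amber glass jar with a white lid, 42 mm diameter, 40 mm high, loose; origin at the centre of its underside. A bystander: not to be disturbed.
- glue_bottle: White bottle with a blue cap, 32 mm diameter, 75 mm high, loose; origin at the centre of its underside. A bystander: not to be disturbed.
- note_pad: Square yellow pad of notes, 51 x 51 x 12 mm, lying flat, loose; origin at the centre of its underside. A bystander: not to be disturbed.

How it is judged (in metres and radians):
At the end, for the whole second after the job is handed in: Wide, medium and slim spool stand in the large, medium and small dish, within 12 mm of its centre, underside 0.5 to 6 mm above the dish's underside; tiny spool on the wide one, within 18 mm of its axis, 22 to 30 mm above its underside; all upright within 0.12 rad, slower than 0.03 m/s (horizontal distance between spool_wide and dish_large below 0.012 m and z of spool_wide in the frame of dish_large between 0.0005 and 0.006 m and horizontal distance between spool_medium and dish_medium below 0.012 m and z of spool_medium in the frame of dish_medium between 0.0005 and 0.006 m and horizontal distance between spool_slim and dish_small below 0.012 m and z of spool_slim in the frame of dish_small between 0.0005 and 0.006 m and horizontal distance between spool_tiny and spool_wide below 0.018 m and z of spool_tiny in the frame of spool_wide between 0.022 and 0.03 m and angle between each of spool_wide, spool_medium, spool_slim, spool_tiny's own z axis and vertical below 0.12 rad and linear speed of each of spool_wide, spool_medium, spool_slim, spool_tiny below 0.03 m/s); the robot touches nothing.
It fails at once if the bead jar is pushed more than 25 mm from its place or tipped over (distance of bead_jar from where it was at the start of the episode above 0.025 m or angle between bead_jar's own z axis and vertical above 0.6 rad).
It fails at once if the glue bottle is pushed more than 25 mm from its place or tipped over (distance of glue_bottle from where it was at the start of the episode above 0.025 m or angle between glue_bottle's own z axis and vertical above 0.6 rad).
It fails at once if the note pad is pushed more than 25 mm from its place or tipped over (distance of note_pad from where it was at the start of the episode above 0.025 m or angle between note_pad's own z axis and vertical above 0.6 rad).
It also fails if it takes over 96 s, if anything falls off the work surface, if the arm or the gripper's body presses on something with over 40 N, if the wrist force passes 120 N, or if a joint passes its speed limit or range.

## Working session

There is one attempt and no reset: what is moved stays moved. The work goes in short steps, Python scripts to look and compute and a tool call to move; the robot and the scene stay as the last step left them, time stands still between calls to the robot, and variables do not carry over. Pictures are saved under pics/ and viewed, and the job is handed in when it is done.

Besides the shell and the picture viewer there is one more tool, called after "Call:" as name(argument=value, ...), one argument or row to a line, values as JSON. carry_out: Moves the arm, as the interface text tells. Its arguments: {"type":"object","properties":{"commands":{"type":"array","items":{"type":"array","items":{"type":"array","items":{"type":"number"}}}},"newtons":{"type":"number"}},"required":["commands"]}

```bash
ls; mkdir -p pics
python3 - <<'E'
from rig import status, cams, order, arm
import cv2
print(status.state())
for n in ["scene","top","wrist"]:
    c=cams.camera(n)
    cv2.imwrite(f"pics/{n}0.png",c["image"][:,:,::-1])
    print(n,{k:v for k,v in c.items() if k!="image"})
E
```

```text
pics
{'t': 0.0, 'qpos': array([-1.19776573,  0.38383226,  0.04383484,  1.59959556, -0.0178945 ,
        1.16119935, -0.04991445]), 'joint_velocities': array([ 4.95429615e-04,  7.59162172e-06, -1.60361062e-03, -5.64052117e-04,
       -5.21265731e-04,  1.21531910e-03, -8.08590924e-04]), 'effort': array([ 8.22606580e-06, -4.33451378e+01,  1.02417357e+00, -2.49515963e+01,
        1.03782551e-02,  1.10722173e-02, -2.48536807e-06]), 'eef_pos': array([294.51028737, 578.59709332, 302.47869443]), 'eef_rot': array([ 0.687441  ,  0.16398839,  0.68777484, -0.16582657]), 'contact_force': array([-0.15096663, -0.21645454, -0.59703984]), 'ft_torque': array([-0.02200216,  0.02442212, -0.01566973]), 'grip_width': 0.9988352647616869}
scene {'K': array([[485.86481392,   0.        , 322.40327618],
       [  0.        , 485.86481392, 242.38157408],
       [  0.        ,   0.        ,   1.        ]]), 'rvec': array([ 2.2238133 ,  1.33842648, -0.39190757]), 'tvec': array([-249.11645433, -383.69741671, 1112.6783185 ])}
top {'K': array([[485.74483823,   0.        , 317.77651354],
       [  0.        , 485.74483823, 237.79822539],
       [  0.        ,   0.        ,   1.        ]]), 'rvec': array([ 2.15636262, -2.12192716,  0.1542322 ]), 'tvec': array([-12.83570746, 536.34623666, 906.34604952])}
wrist {'K': array([[410.06554137,   0.        , 317.61439843],
       [  0.        , 410.06554137, 233.76549456],
       [  0.        ,   0.        ,   1.        ]]), 'mount': array([[-1.96765953e-05, -3.12479817e-01,  9.49924399e-01,
        -7.02282650e+01],
       [ 9.99999818e-01,  5.66653063e-04,  2.07115679e-04,
         1.08331825e+00],
       [-6.02997040e-04,  9.49924230e-01,  3.12479749e-01,
        -8.05941077e+01],
       [ 0.00000000e+00,  0.00000000e+00,  0.00000000e+00,
         1.00000000e+00]])}
```

View pics/top0.png

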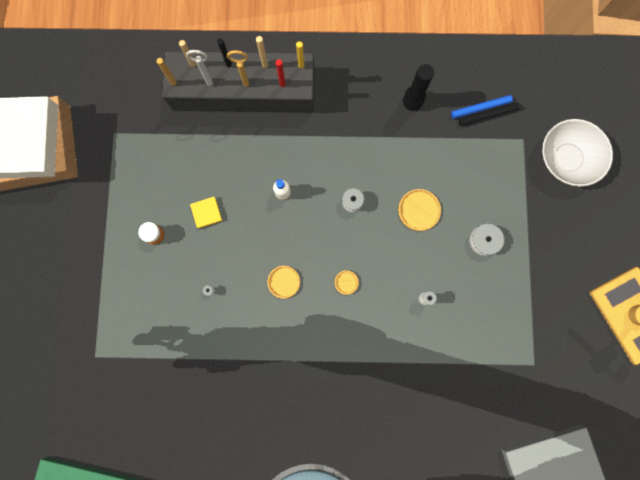

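View pics/scene0.png

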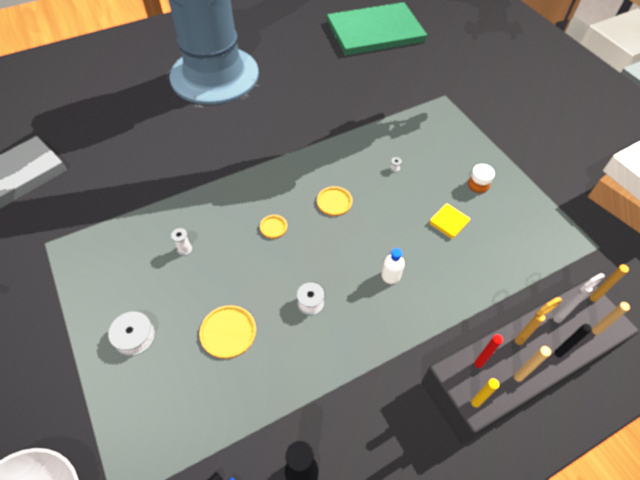

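View pics/wrist0.png

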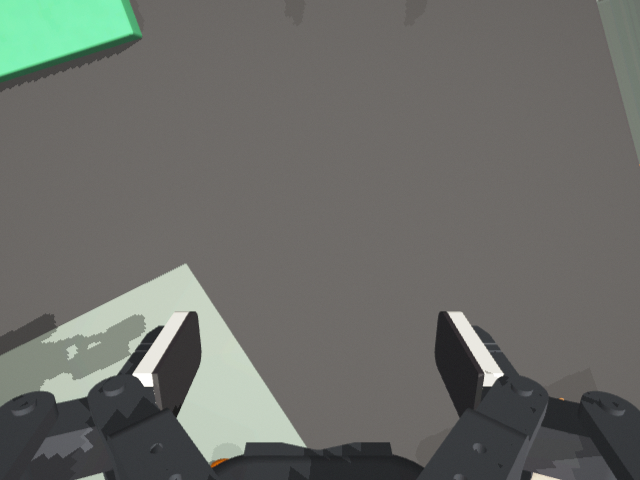

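```bash
cat > crop.py <<'E'
import cv2,sys
f,x0,y0,x1,y1,s,o=sys.argv[1:]
x0,y0,x1,y1=map(int,(x0,y0,x1,y1));s=float(s)
im=cv2.imread(f)[y0:y1,x0:x1]
im=cv2.resize(im,None,fx=s,fy=s,interpolation=cv2.INTER_CUBIC)
for x in range((x0+19)//20*20,x1,20):
    cv2.putText(im,str(x),(int((x-x0)*s),10),0,.35,(255,255,255),1);cv2.line(im,(int((x-x0)*s),12),(int((x-x0)*s),im.shape[0]),(90,60,60),1)
for y in range((y0+19)//20*20,y1,20):
    cv2.putText(im,str(y),(0,int((y-y0)*s)),0,.35,(255,255,255),1);cv2.line(im,(25,int((y-y0)*s)),(im.shape[1],int((y-y0)*s)),(90,60,60),1)
cv2.imwrite(o,im)
E
python3 crop.py pics/top0.png 330 170 530 320 4 pics/t_a.png
python3 crop.py pics/top0.png 130 160 330 310 4 pics/t_b.png
python3 crop.py pics/top0.png 255 250 375 340 6 pics/t_c.png
python3 -c "
from rig import arm
print([a for a in dir(arm) if a[0]!='_'],arm.grasp_offset)"
```

```text
['PlanningError', 'grasp_offset'] 53.900000000000006
```

```bash
python3 crop.py pics/scene0.png 100 210 300 360 4 pics/s_a.png
python3 crop.py pics/scene0.png 280 140 500 300 3.6 pics/s_b.png
```

```text
(no output)
```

View pics/t_a.png

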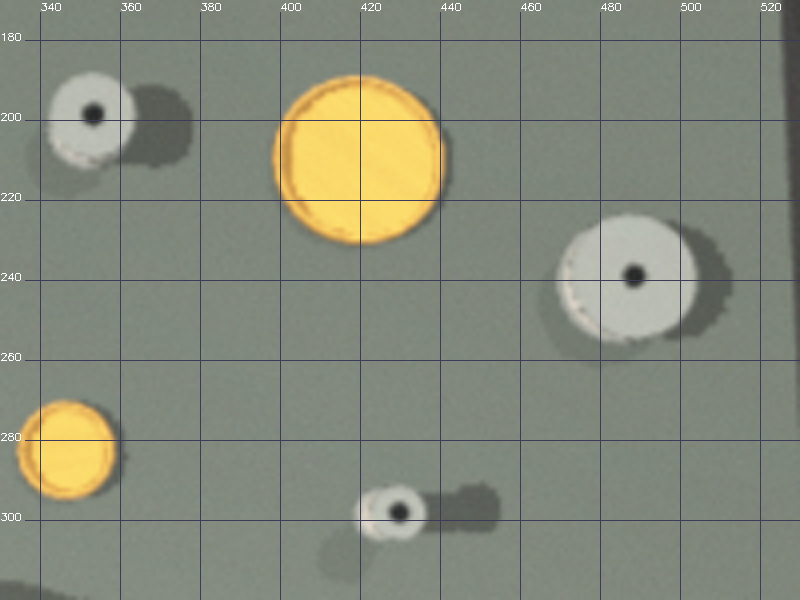

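View pics/t_b.png

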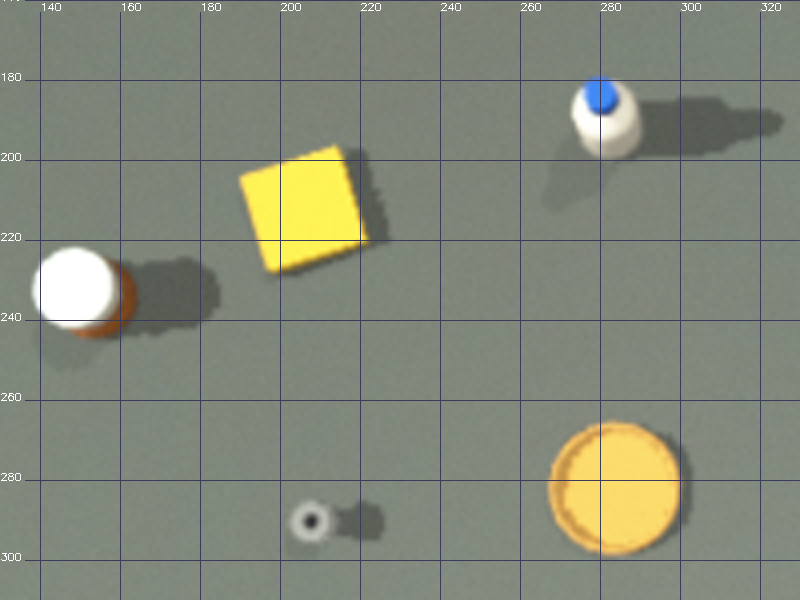

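View pics/s_a.png

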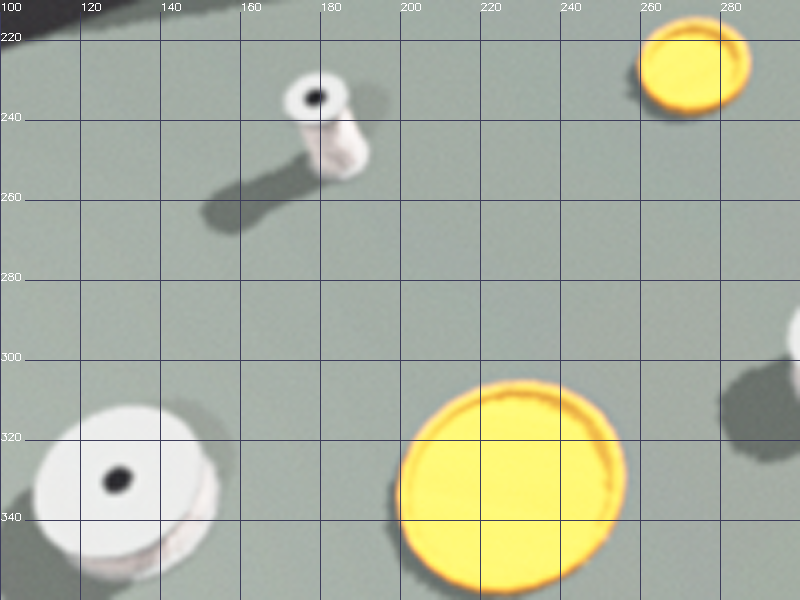

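View pics/s_b.png

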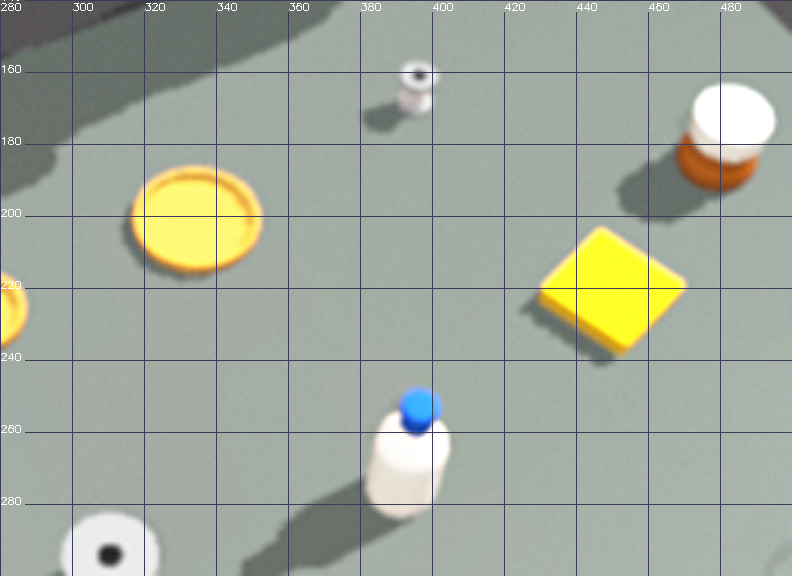

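```bash
cat > h.py <<'E'
import numpy as np,cv2
from rig import status,cams
from scipy.spatial.transform import Rotation as R
def ray(c,px):
    Rm=cv2.Rodrigues(c["rvec"])[0]; t=np.array(c["tvec"])
    d=Rm.T@(np.linalg.inv(c["K"])@np.array([px[0],px[1],1.])); o=-Rm.T@t
    return o,d
def atz(c,px,z):
    o,d=ray(c,px); return o+d*(z-o[2])/d[2]
def rot(q): return R.from_quat([q[1],q[2],q[3],q[0]]).as_matrix()
def wristcam(st,c):
    "rvec/tvec of wrist cam"
    T=np.eye(4);T[:3,:3]=rot(st["eef_rot"]);T[:3,3]=st["eef_pos"]
    W=np.linalg.inv(T@c["mount"])
    return dict(K=c["K"],rvec=cv2.Rodrigues(W[:3,:3])[0],tvec=W[:3,3])
def plan(goal_xyz,yaw=None,st=None):
    "total shift in tool axes of TCP and rotation vector; yaw: tool y direction angle in world"
    st=st or status.state(); M=rot(st["eef_rot"])
    x=np.array([0,0,-1.]); 
    ycur=M[:,1]
    if yaw is None: y=ycur-ycur[2]*np.array([0,0,1])
    else: y=np.array([np.cos(yaw),np.sin(yaw),0])
    y=y/np.linalg.norm(y); G=np.stack([x,y,np.cross(x,y)],1)
    rv=R.from_matrix(M.T@G).as_rotvec()
    print("pos",st["eef_pos"].round(1),"yaw",round(np.arctan2(ycur[1],ycur[0]),3),"grip",round(st["grip_width"],3),"t",round(st["t"],2),"F",st["contact_force"].round(1))
    print("shift tool",(M.T@(np.array(goal_xyz)-st["eef_pos"])).round(1),"shift in goal tool axes",(G.T@(np.array(goal_xyz)-st["eef_pos"])).round(1),"rv",rv.round(4))
E
python3 - <<'E'
from h import *
t=cams.camera("top");s=cams.camera("scene")
P={"medium":(32,(353.2,198.3),(310.5,294)),"wide":(26,(488.3,238.8),(129.2,330)),"slim":(46,(429.7,298.3),(178.8,234.3)),"tiny":(22,(207.7,290),(396.3,161)),
"dL":(8,(419.6,210),(228,331.5)),"dS":(8,(346.7,282.4),(273.3,226)),"dM":(8,(283.5,282),(334.3,201)),"jar":(40,(148,232),(483,172)),"glue":(75,(280,182),(395,251)),"pad":(12,(206,212),(450.5,219))}
for k,(z,a,b) in P.items(): print(k,atz(t,a,z).round(1),atz(s,b,z).round(1))
E
```

```text
medium [618.5 -73.3  32. ] [620.4 -71.6  32. ]
wide [ 542.  -340.9   26. ] [ 544.9 -339.7   26. ]
slim [ 422.7 -218.8   46. ] [ 426.3 -217.1   46. ]
tiny [432.5 209.9  22. ] [435.4 211.2  22. ]
dL [ 601.9 -209.9    8. ] [ 607.7 -208.9    8. ]
dS [452.6 -62.9   8. ] [457.  -61.7   8. ]
dM [451.4  62.8   8. ] [457.2  62.5   8. ]
jar [542.9 328.5  40. ] [546.5 327.9  40. ]
glue [638.1  69.5  75. ] [635.1  69.8  75. ]
pad [590.3 223.7  12. ] [593.  226.6  12. ]
```

Run:
```python
from h import *
print(rot(status.state()["eef_rot"]).round(3))
plan([430,-218,260],0)
plan([430,-218,260],np.pi/2)
plan([430,-218,260],np.pi)
```

```text
[[-0.001  0.454  0.891]
 [-0.001  0.891 -0.454]
 [-1.    -0.001  0.   ]]
pos [294.7 579.  303.2] yaw 1.1 grip 1.001 t 0.25 F [-0.6  0.2  0.2]
shift tool [  44.1 -648.8  482.1] shift in goal tool axes [ 43.2 135.3 797. ] rv [1.1001e+00 8.0000e-04 1.2000e-03]
pos [294.7 579.  303.2] yaw 1.1 grip 1.001 t 0.25 F [-0.6  0.2  0.2]
shift tool [  44.1 -648.8  482.1] shift in goal tool axes [  43.2 -797.   135.3] rv [-4.707e-01 -2.000e-04  1.300e-03]
pos [294.7 579.  303.2] yaw 1.1 grip 1.001 t 0.25 F [-0.6  0.2  0.2]
shift tool [  44.1 -648.8  482.1] shift in goal tool axes [  43.2 -135.3 -797. ] rv [-2.0415e+00 -1.3000e-03  9.0000e-04]
```

Call:
carry_out(
  commands=[
    [[1,0,0,0,-0.118,0,0],[1,0,0,0,-0.118,0,0],[1,0,0,0,-0.118,0,0],[1,0,0,0,-0.1165,0,0],[1,0,-38,10,0,0,0],[1,0,-38,10,0,0,0],[1,0,-38,10,0,0,0],[1,0,-38,10,0,0,0]],
  ],
)

```text
t: 0.92
eef_pos: [335.0, 425.6, 303.6]
eef_rot: [0.707, -0.0, 0.707, -0.0]
contact_force: [0.6, 0.4, 0.8]
grip_width: 0.998
```

Call:
carry_out(
  commands=[
    [[1,0,-38,10,0,0,0],[1,0,-38,10,0,0,0],[1,0,-38,10,0,0,0],[1,0,-38,10,0,0,0],[1,0,-38,10,0,0,0],[1,0,-38,10,0,0,0],[1,0,-38,10,0,0,0],[1,0,-38,10,0,0,0]],
  ],
)

```text
t: 1.58
eef_pos: [414.7, 121.3, 304.1]
eef_rot: [0.707, 0.0, 0.707, 0.0]
contact_force: [0.4, -0.2, 0.3]
grip_width: 1.0
```

Call:
carry_out(
  commands=[
    [[1,0,-38,10,0,0,0],[1,0,-38,10,0,0,0],[1,0,-38,10,0,0,0],[1,0,-38,10,0,0,0],[1,10,-38,10,0,0,0],[1,10,-38,10,0,0,0],[1,10,-38,10,0,0,0],[1,10,-38,10,0,0,0]],
  ],
)

```text
t: 2.25
eef_pos: [494.9, -182.5, 263.8]
eef_rot: [0.708, 0.0, 0.707, 0.0]
contact_force: [0.4, 1.5, -0.5]
grip_width: 1.001
```

```bash
cat > w.py <<'E'
from h import *
import sys
st=status.state(); c=cams.camera("wrist"); cv2.imwrite(sys.argv[1],c["image"][:,:,::-1])
w=wristcam(st,c)
import pickle; pickle.dump(w,open("w.pkl","wb"))
print(st["eef_pos"].round(1))
Z=dict(spool_wide=(543.5,-340.3,26),spool_med=(619.5,-72.5,32),slim=(424.5,-218,46),tiny=(434,210.5,22),dL=(604.5,-209.5,8),dS=(455,-62.3,8),dM=(454,62.7,8))
for k,p in Z.items():
    q=cv2.projectPoints(np.array([p],float),np.array(w["rvec"]),np.array(w["tvec"]),w["K"],None)[0].ravel()
    print(k,q.round(0))
E
python3 w.py pics/w1.png
```

```text
[ 494.9 -182.5  263.8]
spool_wide [122. 265.]
spool_med [445. 350.]
slim [263. 113.]
tiny [849. 126.]
dL [286. 320.]
dS [469. 152.]
dM [628. 151.]
```

View pics/w1.png

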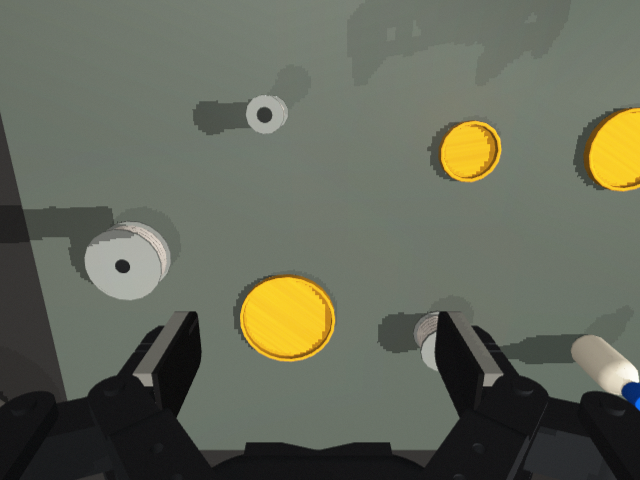

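```bash
python3 crop.py pics/w1.png 410 290 530 400 6 pics/w1c.png
python3 - <<'E'
from h import *
c=cams.camera("wrist");m=c["mount"]
for px in [(437,314),(458,312),(436,325),(442,350),(470,420)]:
    d=m[:3,:3]@(np.linalg.inv(c["K"])@[px[0],px[1],1]);o=m[:3,3]
    for y in (42.5,):
        print(px,y,(o+d*(y-o[1])/d[1]).round(1))
E
```

```text
(437, 314) 42.5 [56.  42.5 -9.3]
(458, 312) 42.5 [ 37.3  42.5 -20.5]
(436, 325) 42.5 [55.8 42.5 -5.1]
(442, 350) 42.5 [47.1 42.5 -0.8]
(470, 420) 42.5 [19.6 42.5  2.7]
```

View pics/w1c.png

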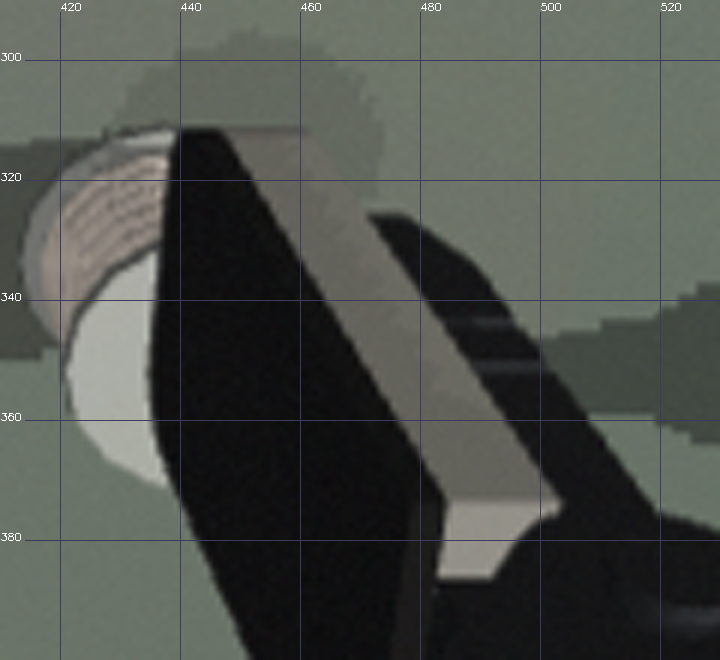

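Call:
carry_out(
  commands=[
    [[1,0,-31.5,9.7,0,0,0],[1,0,-31.5,9.7,0,0,0],[1,0,-31.5,9.7,0,0,0],[1,0,-31.5,9.7,0,0,0],[1,10,-31.8,9.8,0,0,0],[1,35,0,0,0,0,0],[1,30,0,0,0,0,0],[1,15,0,0,0,0,0]],
  ],
)

```text
t: 3.02
eef_pos: [541.6, -337.0, 169.9]
eef_rot: [0.705, 0.001, 0.709, 0.001]
contact_force: [-1.1, 0.6, -1.7]
grip_width: 0.999
```

```bash
python3 w.py pics/w2.png
```

```text
[ 541.6 -337.   169.9]
spool_wide [309. 255.]
spool_med [753. 375.]
slim [594.   9.]
tiny [1430.   41.]
dL [512. 333.]
dS [826.  88.]
dM [1059.   86.]
```

View pics/w2.png

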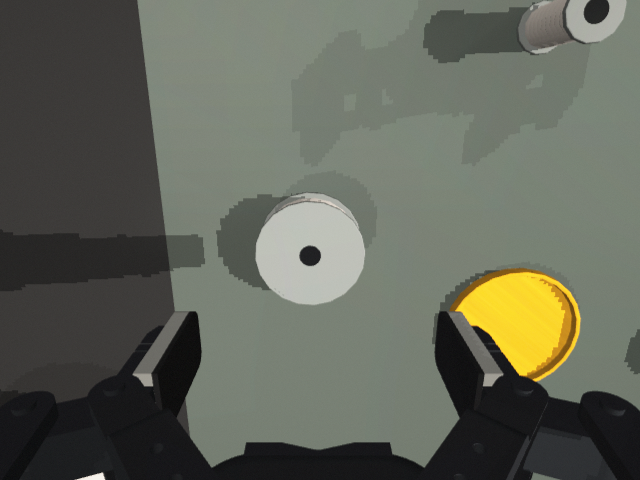

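Call:
carry_out(
  commands=[
    [[1,0,0,0,0,0,0],[1,20,0,0,0,0,0],[1,20,0,0,0,0,0],[1,20,0,0,0,0,0],[1,12,0,0,0,0,0],[1,8,0,0,0,0,0],[1,0,0,0,0,0,0],[1,0,0,0,0,0,0]],
  ],
)

```text
t: 3.73
eef_pos: [543.9, -338.7, 94.9]
eef_rot: [0.708, -0.0, 0.707, -0.0]
contact_force: [0.4, -0.6, -0.2]
grip_width: 1.001
```

Call:
carry_out(
  commands=[
    [[1,10,-1,0,0,0,0],[1,9,0,0,0,0,0],[1,0,0,0,0,0,0],[0.6,0,0,0,0,0,0],[0.6,0,0,0,0,0,0],[0.6,0,0,0,0,0,0],[0.6,0,0,0,0,0,0],[0.6,0,0,0,0,0,0]],
  ],
  newtons=50,
)

```text
t: 4.4
eef_pos: [543.5, -340.0, 75.4]
eef_rot: [0.707, -0.0, 0.707, -0.0]
contact_force: [0.2, -0.3, 0.6]
grip_width: 0.705
```

```bash
python3 w.py pics/w3.png
```

```text
[ 543.5 -340.    75.4]
spool_wide [313. 348.]
spool_med [1015.  529.]
slim [ 920. -106.]
tiny [2407.  -19.]
dL [621. 447.]
dS [1205.   70.]
dM [1610.   67.]
```

View pics/w3.png

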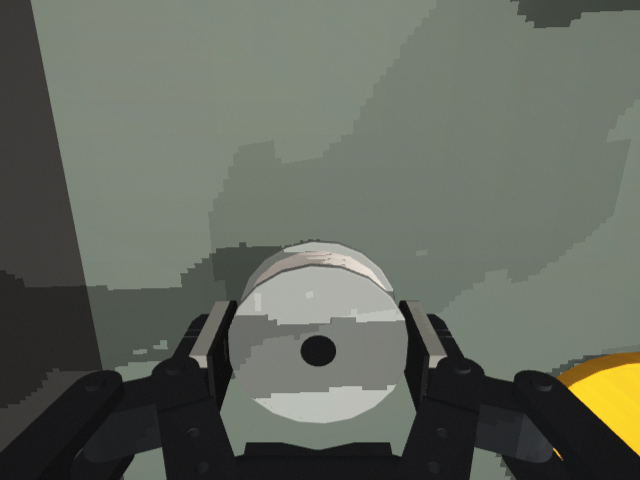

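Call:
carry_out(
  commands=[
    [[0.6,-18,0,0,0,0,0],[0.6,-18,0,0,0,0,0],[0.6,-10,15,7,0,0,0],[0.6,0,25,12,0,0,0],[0.6,0,25,12,0,0,0],[0.6,0,25,12,0,0,0],[0.6,0,25,12,0,0,0],[0.6,0,15.5,6,0,0,0]],
  ],
)

```text
t: 5.12
eef_pos: [605.9, -204.1, 120.1]
eef_rot: [0.707, -0.0, 0.707, 0.003]
contact_force: [0.2, 0.2, -1.0]
grip_width: 0.703
```

Call:
carry_out(
  commands=[
    [[0.6,0,0,0,0,0,0],[0.6,0,0,0,0,0,0],[0.6,10,0,0,0,0,0],[0.6,10,0,0,0,0,0],[0.6,5,0,0,0,0,0],[0.6,0,0,0,0,0,0],[0.6,0,0,0,0,0,0],[0.6,0,0,0,0,0,0]],
  ],
)

```text
t: 5.78
eef_pos: [603.9, -209.9, 95.7]
eef_rot: [0.707, 0.0, 0.707, -0.001]
contact_force: [0.1, 0.0, -1.4]
grip_width: 0.706
```

```bash
python3 w.py pics/w4.png; python3 -c "
from h import *
cv2.imwrite('pics/t4.png',cams.camera('top')['image'][:,:,::-1])"; python3 crop.py pics/t4.png 330 150 490 270 5 pics/t4c.png
```

```text
[ 603.9 -209.9   95.7]
spool_wide [-70. 160.]
spool_med [673. 361.]
slim [ 271. -418.]
tiny [1901. -260.]
dL [316. 298.]
dS [ 784. -133.]
dM [1186. -137.]
```

View pics/w4.png

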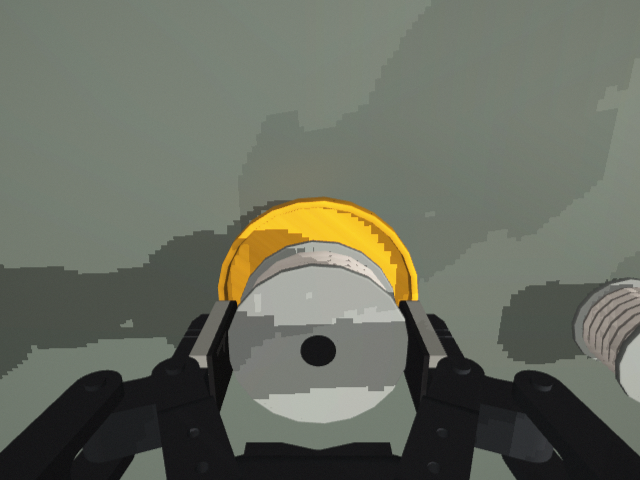

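View pics/t4c.png

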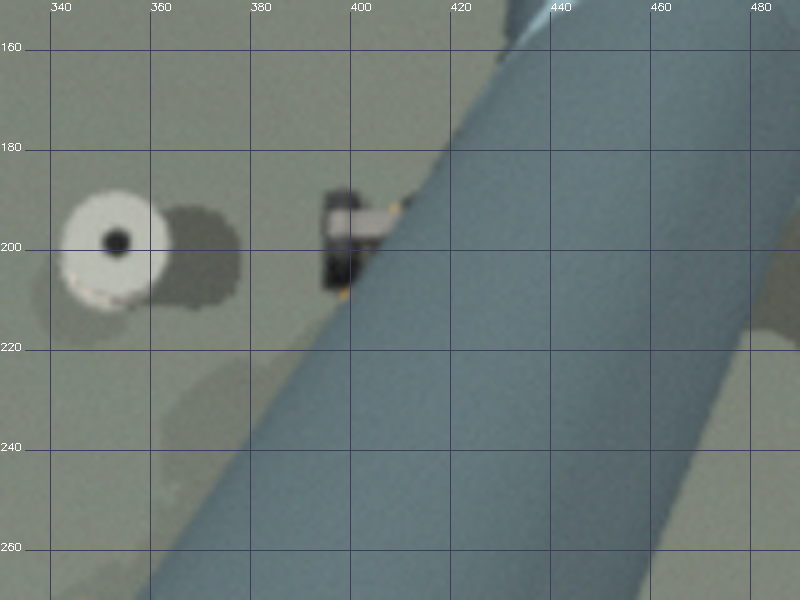

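Call:
carry_out(
  commands=[
    [[0.6,8,0,0,0,0,0],[0.6,5,0,0,0,0,0],[0.6,2,0,0,0,0,0],[0.6,1,0,0,0,0,0],[0.6,1,0,0,0,0,0],[0.6,0,0,0,0,0,0],[0.6,0,0,0,0,0,0],[0.6,0,0,0,0,0,0]],
  ],
)

```text
t: 6.55
eef_pos: [604.4, -209.2, 79.1]
eef_rot: [0.707, 0.0, 0.707, -0.0]
contact_force: [-0.4, -0.3, -1.2]
grip_width: 0.709
```

Call:
carry_out(
  commands=[
    [[0.6,0.7,0,0,0,0,0],[0.6,0,0,0,0,0,0],[0.72,0,0,0,0,0,0],[0.78,0,0,0,0,0,0],[0.9,0,0,0,0,0,0],[1,0,0,0,0,0,0],[1,0,0,0,0,0,0],[1,-5,0,0,0,0,0]],
  ],
)

```text
t: 7.22
eef_pos: [603.6, -208.8, 82.5]
eef_rot: [0.706, 0.0, 0.708, 0.0]
contact_force: [-0.2, -0.5, -0.8]
grip_width: 1.001
```

Call:
carry_out(
  commands=[
    [[1,-15,0,0,0,0,0],[1,-20,0,0,0,0,0],[1,-30,0,0,0,0,0],[1,-25,25,0,0,0,0],[1,0,30,0,0,0,0],[1,0,32,5,0,0,0],[1,0,30,5,0,0,0],[1,0,20,5,0,0,0]],
  ],
)

```text
t: 7.88
eef_pos: [620.1, -67.9, 174.9]
eef_rot: [0.708, -0.0, 0.706, 0.002]
contact_force: [0.6, 1.2, -0.2]
grip_width: 1.002
```

```bash
python3 w.py pics/w5.png
```

```text
[620.1 -67.9 174.9]
spool_wide [-222.  103.]
spool_med [306. 249.]
slim [ -90. -231.]
tiny [ 951. -154.]
dL [ 78. 211.]
dS [327. -87.]
dM [585. -88.]
```

View pics/w5.png

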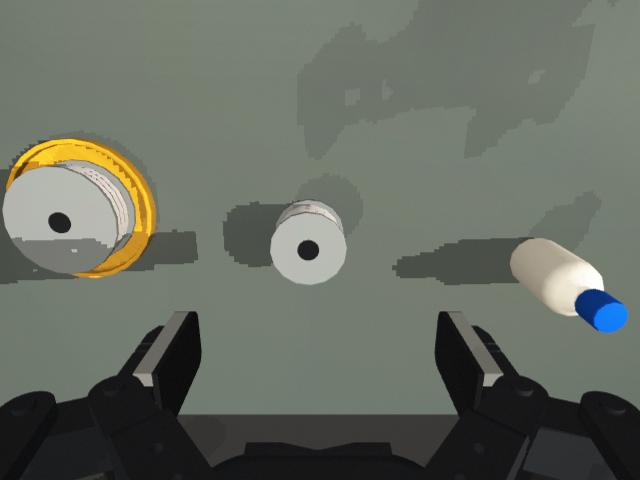

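Run:
```python
from h import *
import pickle
w=pickle.load(open("w.pkl","rb")); print(atz(w,(60,223),29), atz(w,(308.5,250.5),32))
plan([619.5,-72.5,81],np.pi/2)
```

```text
[ 605.54999407 -207.76785881   29.        ] [620.20446337 -71.32932294  32.        ]
pos [621.6 -62.4 174.5] yaw 1.58 grip 1.0 t 7.93 F [ 1.   3.8 -0.4]
shift tool [ 93.4 -10.7  -2.4] shift in goal tool axes [ 93.5 -10.1  -2.1] rv [ 0.0094  0.0025 -0.0062]
```

Call:
carry_out(
  commands=[
    [[1,0,0,0,0,0,0],[1,15,0,0,0,0,0],[1,25,0,0,0,0,0],[1,20,0,0,0,0,0],[1,10,0,0,0,0,0],[1,5,0,0,0,0,0],[1,0,0,0,0,0,0],[1,0,0,0,0,0,0]],
  ],
)

```text
t: 8.6
eef_pos: [619.5, -73.4, 98.5]
eef_rot: [0.707, 0.0, 0.707, -0.001]
contact_force: [-0.2, 0.4, -0.1]
grip_width: 1.001
```

Call:
carry_out(
  commands=[
    [[1,10,1,0,0,0,0],[1,7.5,0,0,0,0,0],[0.8,0,0,0,0,0,0],[0.35,0,0,0,0,0,0],[0.35,0,0,0,0,0,0],[0.35,0,0,0,0,0,0],[0.35,0,0,0,0,0,0],[0.35,0,0,0,0,0,0]],
  ],
  newtons=50,
)

```text
t: 9.27
eef_pos: [619.9, -71.2, 81.3]
eef_rot: [0.708, 0.0, 0.707, -0.0]
contact_force: [0.9, -0.5, 0.8]
grip_width: 0.484
```

```bash
python3 w.py pics/w6.png
python3 - <<'E'
from h import *
plan([454,62.7,130],np.pi/2)
E
```

```text
[619.9 -71.2  81.3]
spool_wide [-604.  112.]
spool_med [310. 347.]
slim [-631. -680.]
tiny [1600. -410.]
dL [-48. 277.]
dS [ 347. -236.]
dM [ 816. -240.]
pos [619.9 -71.2  81.3] yaw 1.571 grip 0.488 t 9.32 F [0.2 0.4 2.6]
shift tool [ -48.9  133.9 -165.8] shift in goal tool axes [ -48.7  133.9 -165.9] rv [-0.0003  0.0015  0.0002]
```

View pics/w6.png

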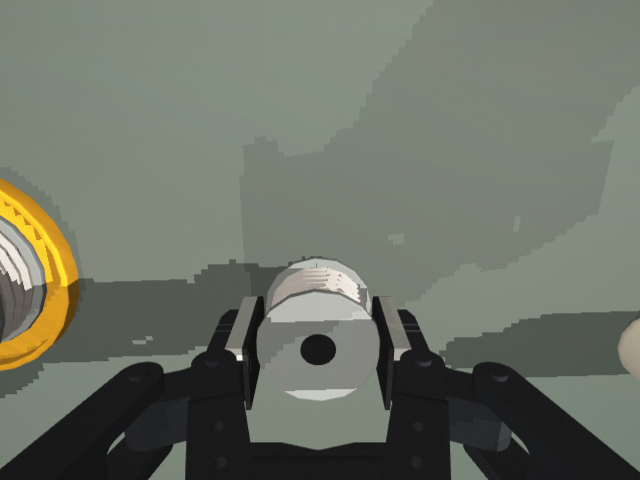

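Call:
carry_out(
  commands=[
    [[0.35,-20,0,0,0,0,0],[0.35,-20,10,-13,0,0,0],[0.35,-8,24,-30,0,0,0],[0.35,0,26,-32,0,0,0],[0.35,0,26,-32,0,0,0],[0.35,0,24,-30,0,0,0],[0.35,0,16,-20,0,0,0],[0.35,0,8,-9,0,0,0]],
  ],
)

```text
t: 9.98
eef_pos: [448.4, 65.5, 127.5]
eef_rot: [0.705, -0.001, 0.709, 0.002]
contact_force: [-0.4, -0.6, -1.0]
grip_width: 0.484
```

Call:
carry_out(
  commands=[
    [[0.35,0,0,0,0,0,0],[0.35,0,0,0,0,0,0],[0.35,10,0,0,0,0,0],[0.35,10,0,0,0,0,0],[0.35,5,0,0,0,0,0],[0.35,0,0,0,0,0,0],[0.35,0,0,0,0,0,0],[0.35,0,0,0,0,0,0]],
  ],
)

```text
t: 10.65
eef_pos: [453.6, 62.4, 103.4]
eef_rot: [0.707, 0.0, 0.707, -0.001]
contact_force: [0.5, 0.2, -1.1]
grip_width: 0.485
```

```bash
python3 w.py pics/w7.png
python3 - <<'E'
from h import *
plan([454,62.7,84.3],np.pi/2)
E
```

```text
[453.6  62.4 103.4]
spool_wide [-537.  478.]
spool_med [ 54. 601.]
slim [-523.  260.]
tiny [688. 259.]
dL [-170.  533.]
dS [ 36. 291.]
dM [316. 289.]
pos [453.6  62.6 103.7] yaw 1.57 grip 0.485 t 10.7 F [ 0.8  0.2 -1.5]
shift tool [19.4  0.1  0.3] shift in goal tool axes [19.4  0.1  0.4] rv [-0.001   0.0002  0.0003]
```

View pics/w7.png

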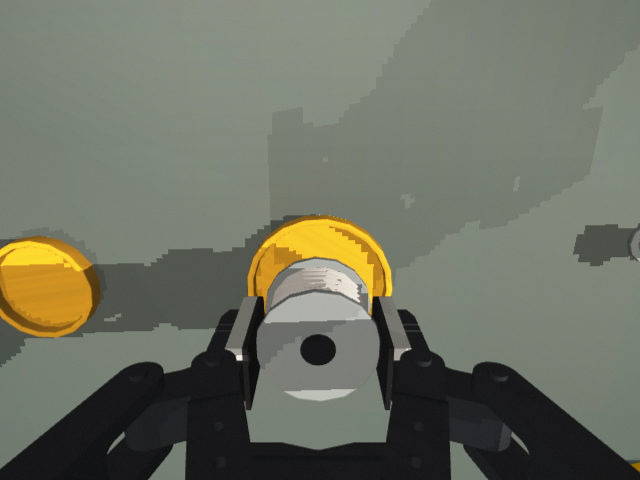

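Run:
```python
from h import *
import pickle
w=pickle.load(open("w.pkl","rb")); print(atz(w,(320,215),8),atz(w,(248,282),8),atz(w,(393,282),8),atz(w,(318,350),103.4-81.3+32),atz(w,(43,287),8),atz(w,(-5,287),8),atz(w,(101,287),8),atz(w,(43,237),8),atz(w,(43,337),8))
```

```text
[419.70027763  64.48604579   8.        ] [450.42226992  32.67123179   8.        ] [450.44690173  96.80933898   8.        ] [454.22861912  63.61997782  54.1       ] [452.82007913 -58.56267611   8.        ] [452.81205158 -79.90195635   8.        ] [452.82977762 -32.78163587   8.        ] [429.37372966 -53.64215685   8.        ] [478.3163943  -63.91340715   8.        ]
```

Call:
carry_out(
  commands=[
    [[0.35,8,1,-1,0,0,0],[0.35,6,0,0,0,0,0],[0.35,3,0,0,0,0,0],[0.35,1.5,0,0,0,0,0],[0.35,0.7,0,0,0,0,0],[0.35,0.5,0,0,0,0,0],[0.35,0,0,0,0,0,0],[0.35,0,0,0,0,0,0]],
  ],
)

```text
t: 11.37
eef_pos: [451.7, 63.9, 84.2]
eef_rot: [0.707, 0.0, 0.708, 0.0]
contact_force: [-4.0, -0.4, 5.1]
grip_width: 0.483
```

Call:
carry_out(
  commands=[
    [[0.5,0,0,0,0,0,0],[0.55,0,0,0,0,0,0],[0.65,0,0,0,0,0,0],[0.8,0,0,0,0,0,0],[1,0,0,0,0,0,0],[1,-10,0,0,0,0,0],[1,-20,0,0,0,0,0],[1,-30,0,0,0,0,0]],
  ],
)

```text
t: 12.03
eef_pos: [450.4, 63.4, 143.3]
eef_rot: [0.705, -0.001, 0.709, -0.001]
contact_force: [0.2, 1.4, 0.3]
grip_width: 0.993
```

Call:
carry_out(
  commands=[
    [[1,-30,-20,0,0,0,0],[1,0,-40,-4,0,0,0],[1,0,-41,-4,0,0,0],[1,0,-41,-5,0,0,0],[1,0,-41,-5,0,0,0],[1,0,-41,-5,0,0,0],[1,0,-35,-5,0,0,0],[1,0,-23,0,0,0,0]],
  ],
)

```text
t: 12.7
eef_pos: [422.4, -222.4, 175.0]
eef_rot: [0.707, 0.002, 0.707, -0.003]
contact_force: [-0.1, 0.3, 0.1]
grip_width: 1.002
```

Call:
carry_out(
  commands=[
    [[1,0,0,0,0,0,0],[1,0,0,0,0,0,0],[1,0,0,0,0,0,0],[1,10,0,0,0,0,0],[1,10,0,0,0,0,0],[1,0,0,0,0,0,0],[1,0,0,0,0,0,0],[1,0,0,0,0,0,0]],
  ],
)

```text
t: 13.37
eef_pos: [424.1, -217.4, 153.5]
eef_rot: [0.707, -0.0, 0.708, 0.0]
contact_force: [0.6, 0.1, 0.4]
grip_width: 0.999
```

```bash
python3 w.py pics/w8.png
python3 - <<'E'
from h import *
plan([424.5,-218,90],np.pi/2)
E
```

```text
[ 424.1 -217.4  153.5]
spool_wide [114. 443.]
spool_med [537. 543.]
slim [314. 278.]
tiny [1113.  277.]
dL [327. 492.]
dS [581. 299.]
dM [795. 298.]
pos [ 424.3 -217.7  153.8] yaw 1.571 grip 1.002 t 13.42 F [ 0.8 -0.1  0.6]
shift tool [63.8 -0.3  0.3] shift in goal tool axes [63.8 -0.3  0.2] rv [ 0.0004 -0.0004  0.    ]
```

View pics/w8.png

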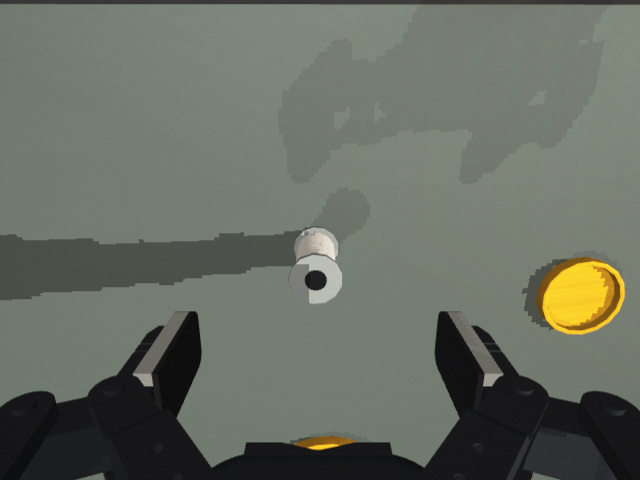

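Call:
carry_out(
  commands=[
    [[1,15,0,0,0,0,0],[1,20,0,0,0,0,0],[1,15,0,0,0,0,0],[1,9,0,0,0,0,0],[1,5,0,0,0,0,0],[1,0,0,0,0,0,0],[0.6,0,0,0,0,0,0],[0.5,0,0,0,0,0,0]],
  ],
  newtons=40,
)

```text
t: 14.08
eef_pos: [424.9, -218.5, 90.7]
eef_rot: [0.708, -0.0, 0.707, -0.0]
contact_force: [0.0, 0.3, 0.0]
grip_width: 0.748
```

Call:
carry_out(
  commands=[
    [[0.4,0,0,0,0,0,0],[0.35,0,0,0,0,0,0],[0.3,0,0,0,0,0,0],[0.15,0,0,0,0,0,0],[0.15,0,0,0,0,0,0],[0.15,0,0,0,0,0,0],[0.15,0,0,0,0,0,0],[0.15,0,0,0,0,0,0]],
  ],
)

```text
t: 14.75
eef_pos: [424.7, -218.2, 90.6]
eef_rot: [0.707, 0.0, 0.707, -0.0]
contact_force: [-2.0, 0.6, 6.4]
grip_width: 0.292
```

```bash
python3 w.py pics/w9.png
python3 - <<'E'
from h import *
plan([453,-60.5,140],np.pi/2)
E
```

```text
[ 424.7 -218.2   90.6]
spool_wide [ 52. 550.]
spool_med [602. 668.]
slim [315. 356.]
tiny [1414.  340.]
dL [331. 594.]
dS [671. 364.]
dM [957. 362.]
pos [ 424.7 -218.2   90.6] yaw 1.57 grip 0.29 t 14.8 F [-1.1  0.6  5.7]
shift tool [-49.3 157.7  28.3] shift in goal tool axes [-49.4 157.7  28.3] rv [-0.0004  0.001  -0.0002]
```

View pics/w9.png

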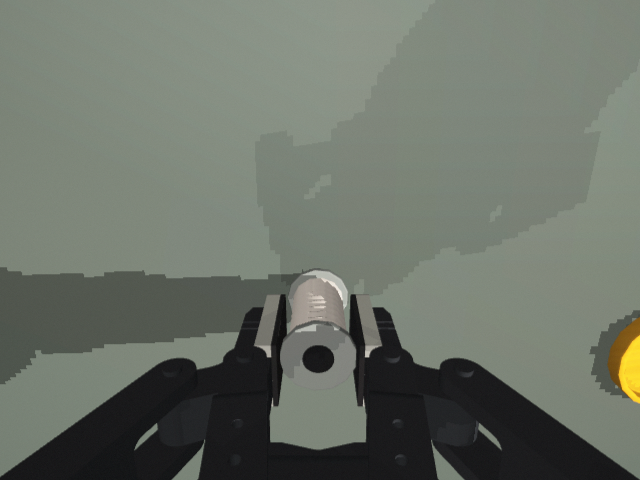

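Call:
carry_out(
  commands=[
    [[0.15,-20,0,0,0,0,0],[0.15,-20,12,2,0,0,0],[0.15,-10,28,5,0,0,0],[0.15,0,32,6,0,0,0],[0.15,0,32,6,0,0,0],[0.15,0,28,5,0,0,0],[0.15,0,18,3,0,0,0],[0.15,0,8,1.5,0,0,0]],
  ],
)

```text
t: 15.47
eef_pos: [453.0, -56.4, 139.7]
eef_rot: [0.707, -0.001, 0.707, 0.002]
contact_force: [0.3, 0.3, -0.6]
grip_width: 0.288
```

Call:
carry_out(
  commands=[
    [[0.15,0,0,0,0,0,0],[0.15,0,0,0,0,0,0],[0.15,10,0,0,0,0,0],[0.15,12,0,0,0,0,0],[0.15,6,0,0,0,0,0],[0.15,0,0,0,0,0,0],[0.15,0,0,0,0,0,0],[0.15,0,0,0,0,0,0]],
  ],
)

```text
t: 16.13
eef_pos: [452.8, -61.0, 112.0]
eef_rot: [0.707, 0.0, 0.707, -0.001]
contact_force: [-0.9, 0.5, -1.4]
grip_width: 0.292
```

```bash
python3 w.py pics/w10.png
python3 - <<'E'
from h import *
plan([453,-60.5,93.6],np.pi/2)
E
```

```text
[452.8 -61.  112. ]
spool_wide [-252.  465.]
spool_med [294. 583.]
slim [-128.  253.]
tiny [965. 253.]
dL [ 60. 520.]
dS [312. 285.]
dM [581. 282.]
pos [453.  -60.7 112.2] yaw 1.569 grip 0.297 t 16.18 F [-0.5 -0.  -1. ]
shift tool [18.6  0.2 -0. ] shift in goal tool axes [18.6  0.2 -0. ] rv [-0.0013  0.0006  0.0002]
```

View pics/w10.png

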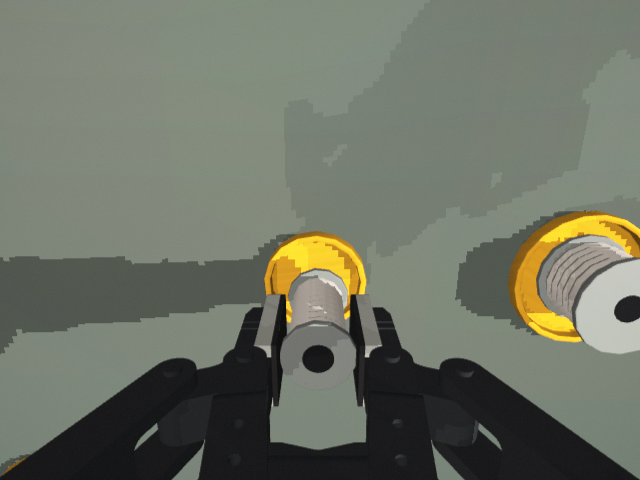

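Run:
```python
from h import *
import pickle
w=pickle.load(open("w.pkl","rb")); print(atz(w,(315.5,233),8),atz(w,(264,282),8),atz(w,(367,282),8),atz(w,(318,358),112-90.6+46),atz(w,(628,308),35), atz(w,(575,211),8))
```

```text
[429.66697864 -60.74874179   8.        ] [453.62986472 -84.78270406   8.        ] [453.68196891 -36.8539826    8.        ] [453.31071082 -59.68666068  67.4       ] [452.68792966  64.89859471  35.        ] [419.63048871  53.2512584    8.        ]
```

Aligned within 1–2 mm. Lower and release.

Call:
carry_out(
  commands=[
    [[0.15,8,0,0,0,0,0],[0.15,5,0,0,0,0,0],[0.15,3,0,0,0,0,0],[0.15,1.5,0,0,0,0,0],[0.15,0.8,0,0,0,0,0],[0.15,0.5,0,0,0,0,0],[0.15,0,0,0,0,0,0],[0.15,0,0,0,0,0,0]],
  ],
)

```text
t: 16.85
eef_pos: [452.4, -60.0, 93.6]
eef_rot: [0.707, 0.001, 0.708, 0.0]
contact_force: [-2.6, 0.5, 6.1]
grip_width: 0.291
```

Call:
carry_out(
  commands=[
    [[0.3,0,0,0,0,0,0],[0.34,0,0,0,0,0,0],[0.4,0,0,0,0,0,0],[0.5,0,0,0,0,0,0],[0.6,-5,0,0,0,0,0],[0.6,-20,0,0,0,0,0],[0.6,-35,0,0,0,0,0],[0.6,-40,0,0,0,0,0]],
  ],
)

```text
t: 17.52
eef_pos: [450.9, -60.2, 192.8]
eef_rot: [0.705, -0.001, 0.709, -0.001]
contact_force: [0.9, 1.4, 1.3]
grip_width: 0.597
```

Call:
carry_out(
  commands=[
    [[0.6,0,30,-2,0,0,0],[0.6,0,40,-3,0,0,0],[0.6,0,41,-3,0,0,0],[0.6,0,41,-3,0,0,0],[0.6,0,40,-3,0,0,0],[0.6,0,38,-3,0,0,0],[0.6,0,28,-2,0,0,0],[0.6,0,13,0,0,0,0]],
  ],
)

```text
t: 18.18
eef_pos: [432.8, 216.2, 193.6]
eef_rot: [0.707, -0.002, 0.707, 0.003]
contact_force: [0.3, -0.2, -0.3]
grip_width: 0.596
```

Call:
carry_out(
  commands=[
    [[0.6,0,0,0,0,0,0],[0.6,0,0,0,0,0,0],[0.6,15,0,0,0,0,0],[0.6,25,0,0,0,0,0],[0.6,20,0,0,0,0,0],[0.6,0,0,0,0,0,0],[0.6,0,0,0,0,0,0],[0.6,0,0,0,0,0,0]],
  ],
)

```text
t: 18.85
eef_pos: [434.8, 209.2, 134.0]
eef_rot: [0.707, 0.001, 0.707, -0.001]
contact_force: [0.0, -0.3, -0.1]
grip_width: 0.597
```

```bash
python3 w.py pics/w11.png
python3 - <<'E'
from h import *
plan([434,210.5,80],np.pi/2)
E
```

```text
[434.8 209.2 134. ]
spool_wide [-668.  458.]
spool_med [-152.  563.]
slim [-701.  276.]
tiny [318. 272.]
dL [-331.  508.]
dS [-195.  299.]
dM [ 39. 296.]
pos [435.1 210.  134.4] yaw 1.568 grip 0.605 t 18.9 F [-0.1 -0.8  1.2]
shift tool [54.4  0.5 -1.2] shift in goal tool axes [54.4  0.5 -1.1] rv [-0.0027  0.0019 -0.0009]
```

View pics/w11.png

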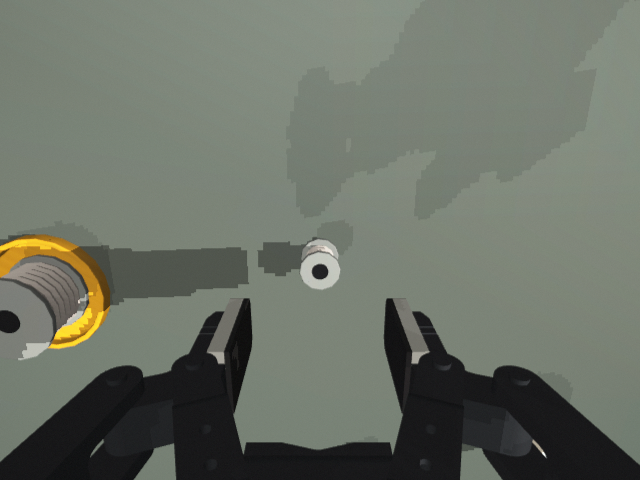

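Call:
carry_out(
  commands=[
    [[0.6,15,0,0,0,0,0],[0.6,20,0,0,0,0,0],[0.6,12,0,0,0,0,0],[0.6,7,0,0,0,0,0],[0.6,0,0,0,0,0,0],[0.4,0,0,0,0,0,0],[0.35,0,0,0,0,0,0],[0.3,0,0,0,0,0,0]],
  ],
  newtons=30,
)

```text
t: 19.57
eef_pos: [434.5, 211.3, 80.0]
eef_rot: [0.708, 0.001, 0.707, 0.0]
contact_force: [-0.3, 1.0, 0.7]
grip_width: 0.297
```

Call:
carry_out(
  commands=[
    [[0.25,0,0,0,0,0,0],[0.1,0,0,0,0,0,0],[0.1,0,0,0,0,0,0],[0.1,0,0,0,0,0,0],[0.1,0,0,0,0,0,0],[0.1,0,0,0,0,0,0],[0.1,0,0,0,0,0,0],[0.1,0,0,0,0,0,0]],
  ],
)

```text
t: 20.23
eef_pos: [434.4, 211.3, 79.9]
eef_rot: [0.707, 0.0, 0.707, 0.0]
contact_force: [-0.4, -0.3, 6.0]
grip_width: 0.218
```

```bash
python3 w.py pics/w12.png
python3 - <<'E'
from h import *
plan([605.5,-208.5,180],np.pi/2)
t=cams.camera("top"); cv2.imwrite('pics/t12.png',t['image'][:,:,::-1])
E
python3 crop.py pics/t12.png 330 170 530 320 4 pics/t12c.png
```

```text
[434.4 211.3  79.9]
spool_wide [-967.  561.]
spool_med [-282.  686.]
slim [-1149.   350.]
tiny [312. 333.]
dL [-496.  606.]
dS [-360.  360.]
dM [-52. 358.]
pos [434.4 211.3  80. ] yaw 1.57 grip 0.217 t 20.28 F [-1.1 -0.   5.8]
shift tool [-100.3 -419.6  171.3] shift in goal tool axes [-100.  -419.8  171.1] rv [-0.0004  0.0008 -0.001 ]
```

View pics/w12.png

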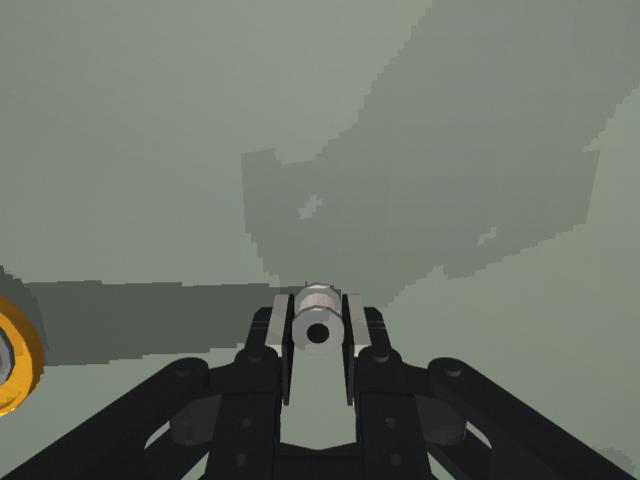

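View pics/t12c.png

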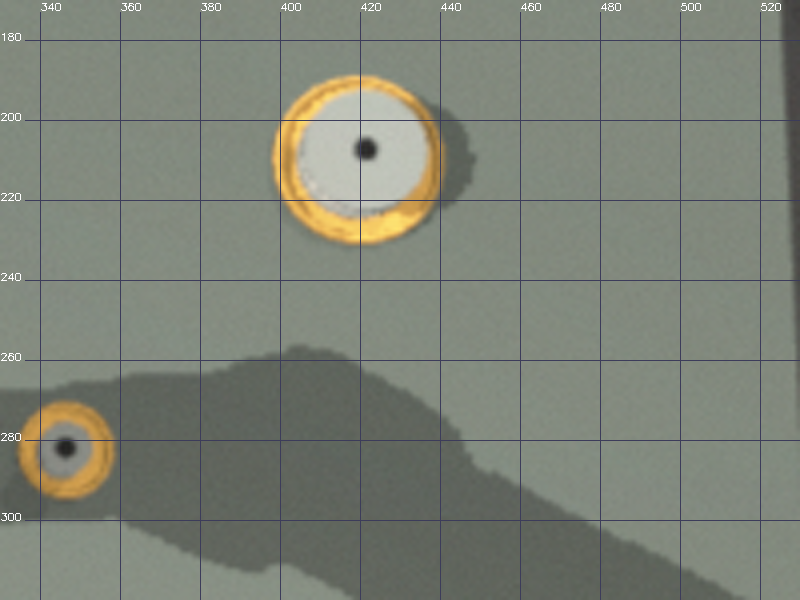

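Call:
carry_out(
  commands=[
    [[0.1,-15,0,0,0,0,0],[0.1,-30,0,0,0,0,0],[0.1,-30,-10,4,0,0,0],[0.1,-15,-25,10,0,0,0],[0.1,0,-35,14,0,0,0],[0.1,0,-35,14,0,0,0],[0.1,0,-35,14,0,0,0],[0.1,0,-35,15,0,0,0]],
  ],
)

```text
t: 21.0
eef_pos: [504.8, 34.7, 169.3]
eef_rot: [0.707, 0.0, 0.707, 0.001]
contact_force: [0.6, 0.6, -1.0]
grip_width: 0.219
```

Call:
carry_out(
  commands=[
    [[0.1,0,-36,15,0,0,0],[0.1,0,-36,15,0,0,0],[0.1,0,-36,15,0,0,0],[0.1,0,-36,15,0,0,0],[0.1,0,-36,15,0,0,0],[0.1,0,-30,12,0,0,0],[0.1,0,-20,8,0,0,0],[0.1,0,-14,5,0,0,0]],
  ],
)

```text
t: 21.67
eef_pos: [604.8, -212.0, 169.1]
eef_rot: [0.707, 0.001, 0.707, -0.002]
contact_force: [0.0, -0.4, -0.3]
grip_width: 0.219
```

Call:
carry_out(
  commands=[
    [[0.1,0,0,0,0,0,0],[0.1,0,0,0,0,0,0],[0.1,15,0,0,0,0,0],[0.1,15,0,0,0,0,0],[0.1,6,0,0,0,0,0],[0.1,0,0,0,0,0,0],[0.1,0,0,0,0,0,0],[0.1,0,0,0,0,0,0]],
  ],
)

```text
t: 22.33
eef_pos: [604.8, -207.7, 133.1]
eef_rot: [0.707, -0.0, 0.707, 0.0]
contact_force: [0.6, -0.3, 0.3]
grip_width: 0.218
```

```bash
python3 w.py pics/w13.png
python3 - <<'E'
from h import *
plan([605.5,-208.5,109],np.pi/2)
t=cams.camera("top")
print(atz(t,(421.3,207.3),29),atz(t,(346.5,281.8),49))
E
```

```text
[ 604.8 -207.7  133.1]
spool_wide [  3. 145.]
spool_med [603. 312.]
slim [ 278. -267.]
tiny [1505. -172.]
dL [312. 263.]
dS [679. -84.]
dM [993. -87.]
pos [ 605.  -208.   133.6] yaw 1.571 grip 0.218 t 22.38 F [ 0.1 -0.   0.1]
shift tool [24.6 -0.4  0.4] shift in goal tool axes [24.6 -0.5  0.5] rv [0.     0.0007 0.0004]
[ 602.87521775 -209.10034219   29.        ] [451.27520327 -60.39750572  49.        ]
```

View pics/w13.png

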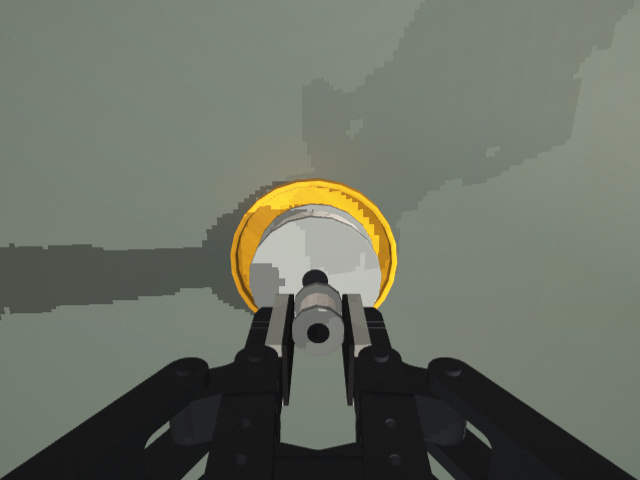

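Centred over the wide spool (its bore at 315,280 just ahead of the tiny spool, consistent with the perspective). Lower 24.6 mm.

Call:
carry_out(
  commands=[
    [[0.1,10,0,0,0,0,0],[0.1,8,0,0,0,0,0],[0.1,3,0,0,0,0,0],[0.1,1.5,0,0,0,0,0],[0.1,1,0,0,0,0,0],[0.1,0.7,0,0,0,0,0],[0.1,0,0,0,0,0,0],[0.1,0,0,0,0,0,0]],
  ],
)

```text
t: 23.1
eef_pos: [605.1, -208.3, 109.2]
eef_rot: [0.707, -0.0, 0.707, -0.0]
contact_force: [0.4, 0.4, -0.2]
grip_width: 0.213
```

Call:
carry_out(
  commands=[
    [[0.1,0.4,0,0,0,0,0],[0.1,0.3,0,0,0,0,0],[0.1,0,0,0,0,0,0],[0.1,0,0,0,0,0,0],[0.1,0,0,0,0,0,0],[0.1,0,0,0,0,0,0],[0.1,0,0,0,0,0,0],[0.1,0,0,0,0,0,0]],
  ],
)

```text
t: 23.77
eef_pos: [605.1, -208.3, 109.0]
eef_rot: [0.707, 0.0, 0.707, -0.0]
contact_force: [-0.3, -0.2, 5.0]
grip_width: 0.218
```

Contact (5 N). Release slowly and retreat upward.

Call:
carry_out(
  commands=[
    [[0.22,0,0,0,0,0,0],[0.24,0,0,0,0,0,0],[0.28,0,0,0,0,0,0],[0.35,0,0,0,0,0,0],[0.45,0,0,0,0,0,0],[0.5,0,0,0,0,0,0],[0.5,-3,0,0,0,0,0],[0.5,-10,0,0,0,0,0]],
  ],
)

```text
t: 24.43
eef_pos: [603.5, -207.5, 120.0]
eef_rot: [0.706, 0.0, 0.708, 0.0]
contact_force: [0.3, 0.7, -0.1]
grip_width: 0.501
```

Call:
carry_out(
  commands=[
    [[0.5,-20,0,0,0,0,0],[0.5,-30,0,0,0,0,0],[0.5,-30,0,0,0,0,0],[0.5,-20,20,-20,0,0,0],[0.5,0,28,-28,0,0,0],[0.5,0,28,-28,0,0,0],[0.5,0,28,-28,0,0,0],[0.5,0,28,-28,0,0,0]],
  ],
)

```text
t: 25.1
eef_pos: [471.6, -75.3, 221.9]
eef_rot: [0.708, 0.001, 0.707, -0.0]
contact_force: [-0.1, 0.4, 1.2]
grip_width: 0.498
```

Call:
carry_out(
  commands=[
    [[0.5,0,35,-20,0,0,0],[0.5,0,38,0,0,0,0],[0.5,0,38,0,0,0,0],[0.5,0,38,0,0,0,0],[0.5,0,38,0,0,0,0],[0.5,0,30,0,0,0,0],[0.5,0,15,0,0,0,0],[0.5,0,0,0,0,0,0]],
  ],
)

```text
t: 25.77
eef_pos: [452.8, 160.9, 222.4]
eef_rot: [0.708, -0.002, 0.706, 0.003]
contact_force: [-0.5, 0.1, 0.0]
grip_width: 0.506
```

```bash
python3 - <<'E'
from h import *
for n in("top","scene"): cv2.imwrite(f'pics/{n}14.png',cams.camera(n)['image'][:,:,::-1])
E
python3 crop.py pics/top14.png 260 180 460 310 4 pics/t14c.png
python3 crop.py pics/scene14.png 180 160 380 310 4 pics/s14c.png
```

```text
(no output)
```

View pics/t14c.png

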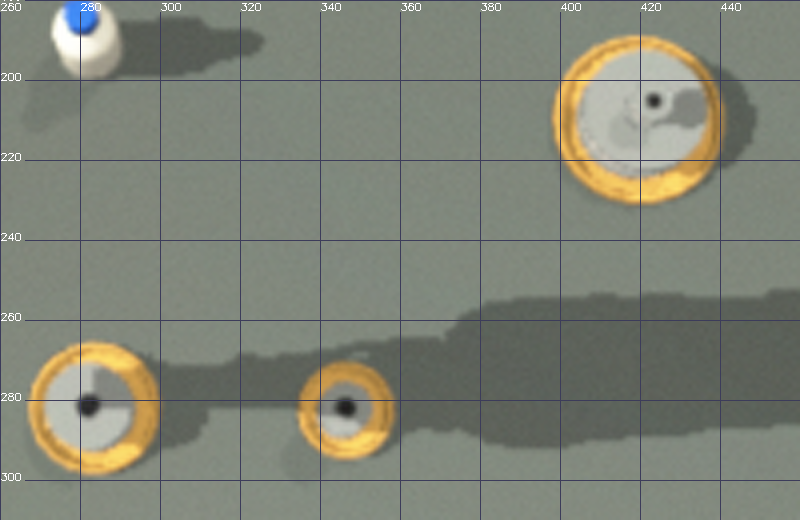

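View pics/scene14.png

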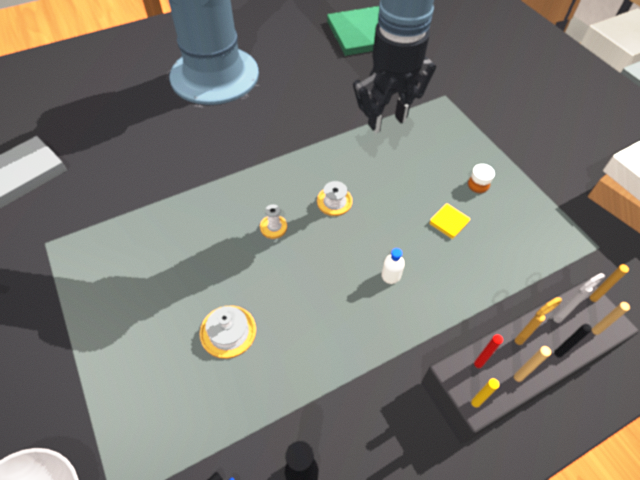

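View pics/s14c.png

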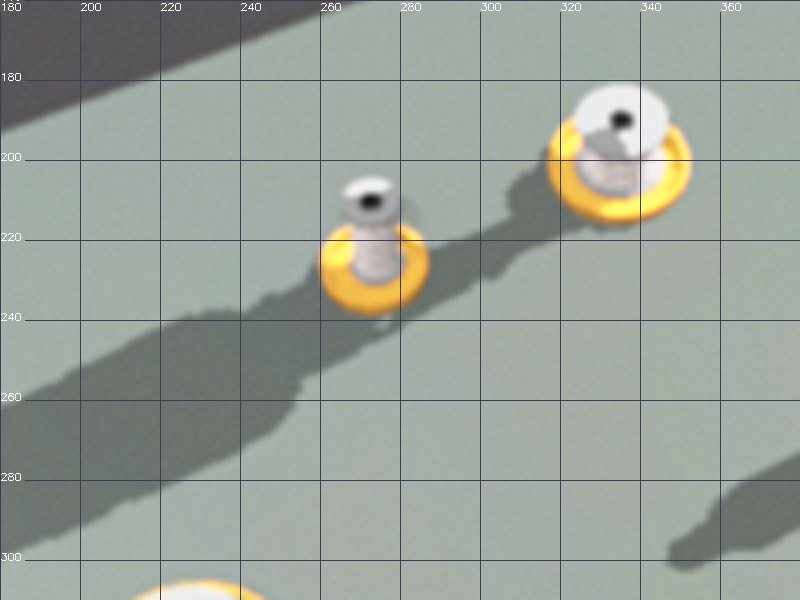

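Run:
```python
from h import *
t=cams.camera("top");s=cams.camera("scene")
for k,z,a,b in [("tiny",51,(422.8,205),(224.5,319)),("med",35,(281.7,281),(336,190)),("slim",49,(346.3,281.8),(272.5,211)),("dL",8,(419.6,210),(228,331.5)),("dS",8,(346.5,282.4),(273.3,226)),("dM",8,(283.3,282),(334.3,201))]:
    print(k,atz(t,a,z).round(1),atz(s,b,z).round(1))
st=status.state();print(st["eef_pos"],st["contact_force"])
```

```text
tiny [ 602.6 -207.5   51. ] [ 607.4 -207.6   51. ]
med [451.7  64.3  35. ] [455.   66.2  35. ]
slim [451.3 -60.   49. ] [455.9 -59.6  49. ]
dL [ 601.9 -209.9    8. ] [ 607.7 -208.9    8. ]
dS [452.6 -62.5   8. ] [457.  -61.7   8. ]
dM [451.4  63.2   8. ] [457.2  62.5   8. ]
[453.00913184 154.02315314 221.52940453] [-0.16559505 -0.7015507  -0.25222784]
```

All spools sit within about 3 mm of their targets in both cameras, heights consistent with flat seating, bystanders unmoved, arm clear.

```bash
python3 -c "
from rig import order
print(order.finish_job())"
```

```text
the job is handed in; nothing more can be done
None
```

I handed the job in after about 26 s of robot time. The wide, medium and slim spools are in the large, medium and small dishes, and the tiny spool stands on the wide one. Handing in gave no verdict.

- **Placement:** the last top and scene pictures put the medium, slim and tiny spools within about 4 mm of their targets; the limit is 12 mm for the dishes and 18 mm for the tiny one. The wide spool's bore was hidden by then. The picture before the tiny spool went on had it about 1.5 mm off its dish centre.
- **Heights and tilt:** I did not measure these directly. The medium, slim and tiny spools pressed with about 5–6 N when lowered, at the expected height. The wide spool showed no clear contact force, so I lowered it 0.7 mm more and released it at the expected height. All four look upright and flat in the pictures.
- **Bystanders:** the bead jar, glue bottle and note pad look unmoved, and the arm was clear of everything with no contact force.
- **Disagreement:** the top and scene cameras differed by 3–6 mm along x throughout, so I worked from averages checked against the wrist camera.

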